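# Slide the loaded prep board across the open sink onto the drainer shelf

### The job

The lentils are to be washed next: slide the small wooden board, with the jar and the bowl standing on it, over the open strip of the sink onto the steel drainer shelf, until its leading end is flush against the shelf's upstand. Hold its trailing end firmly down on the worktop until the leading end has reached the shelf, then ease off; do not lift the board, let an end dip into the sink or load the board with more than 35 newtons. The jar and the bowl must stay standing on it, and the other things on the worktop stay where they are.

Things in the scene. Friction and masses are not known exactly. Their poses are not given: they have to be found in the camera images.
- board: Wooden board, 140 wide (x), 310 long (y), 24 high over all, 0.5 kg. Origin: centre of its underside. It glides on two low plastic runners (friction about 0.2), turned up in front by a slope 7 high, 18 long, that rides over low edges. +y: leading end, pointing to the sink. Board, jar and bowl together have their centre of mass 52 (+-12) ahead (+y) of the origin and weigh 1.1 to 1.4 kg
- board_well (a point): Point on the floor of the blind well routed into the board's top near its trailing (-y) end, on the centre line, at board y = -103, 12 above the underside (12 deep). The well is 76 wide (x); front wall upright, at board y = -92; flat floor to y = -128, then a ramp up to the top at y = -148. Fingertips in it can push on its front wall and bear down on its floor
- board_front (a point): Middle of the board's leading end, at the level of its underside (board y = +155)
- board_back (a point): Middle of the board's trailing end, at the level of its underside (board y = -155)
- jar: Clear jar of lentils with a black lid, 81 across x 158 tall, 0.6 kg more or less, standing on the board near its leading end. Origin: centre of its underside
- bowl: Small glass bowl of seeds, 81 across x 36 high, 0.12 kg, standing on the middle of the board. Origin: centre of its underside
- shelf: Fixed slatted drainer shelf of 4 mm sheet steel, 405 (x) by 344 (y), slats along y, lying over the left part of the sink on the sink's front and back rims. Origin: on its underside, midway along x, 160 before the upstand's face; its top is 8 above the worktop. The last 20 along its near (-y) edge are bent down by 6 as a lip with a rolled edge; along the far (+y) edge an upstand 22 high
- rim_edge (a point): Fixed point on the inner edge of the sink's right rim, top of the rim, 4 above the worktop; the edge runs along x. The open strip begins here and ends at the shelf's lip, 140 to 165 farther along +y. The sink's inside reaches from x = 0.506 to 0.86; from x = 0.473 to 0.50 lies its front rim, 4 high
- shelf_edge (a point): Point on top of the shelf's lip at its near (-y) end, 2 above the worktop, where the board must land; it runs along the shelf's x
- shelf_stop (a point): Point at the foot of the upstand's face that looks to -y, 340 from the end of the lip
- tumbler: Bystander: steel tumbler, 77 across x 103 high, upright. Origin: centre of its underside
- mug: Bystander: white mug, 87 across x 96 high. Origin: centre of its underside
- spoon: Bystander: steel spoon, 188 long, lying on the worktop. Origin: its middle
- spatula: Bystander: flat wooden spatula, 274 long, lying on the front strip of the worktop. Origin: its middle
Mind the look-alikes: they are no part of the job. What is meant by the bowl is not yellow, and is the smaller of those in its own colour.

How it is judged:
On the way:
1. the board's leading end has landed on the shelf while its trailing end is still on the worktop side (y of board_front in the frame of shelf_edge above 0.03 m and height (world z) of board_front above 0 m and world y of board_back below -0.064 m), for 0.1 s.
At the end, for the whole second after the job is handed in: the board lies flat (within 0.02 rad) on the shelf, its leading end within 6 mm of the upstand and square to it within 0.04 rad, the jar and the bowl stand upright on it, and all are at rest (y of board_front in the frame of shelf_stop above -0.006 m and angle between the y axis of board and the y axis of shelf, either way round below 0.04 rad and angle between board's own z axis and vertical below 0.02 rad and height (world z) of board_back between 0.003 and 0.016 m and angle between each of jar, bowl's own z axis and vertical below 0.1 rad and linear speed of board below 0.01 m/s and linear speed of each of jar, bowl below 0.02 m/s); the robot touches nothing.
It fails at once if an end of the board dips into the sink (more than 8 mm below the worktop) or the board is lifted (its middle more than 30 mm above the worktop) (height (world z) of any of board_front, board_back below -0.008 m or height (world z) of board above 0.03 m).
It fails at once if the trailing end lifts off the worktop by more than 2.5 mm while the leading end is over the open strip (height (world z) of board_back above 0.0025 m and world y of board_front above -0.05 m and y of board_front in the frame of shelf_edge below -0.004 m).
It fails at once if the jar or the bowl tips over or leaves the board (angle between any of jar, bowl's own z axis and vertical above 0.35 rad or z of any of jar, bowl in the frame of board above 0.04 m or z of any of jar, bowl in the frame of board below 0.01 m).
It fails at once if the robot bears on the board with more than 35 N (contact force between any of the arm, the fingers and board above 35 N).
It fails at once if a bystander is moved by more than 30 mm (distance of any of mug, tumbler, spoon, spatula from where it was at the start of the episode above 0.03 m).
It also fails if it takes over 72 s, if anything falls off the work surface, if the arm or the gripper's body presses on something with over 40 N, if the wrist force passes 120 N, or if a joint passes its speed limit or range.

### The arm

A 6-joint arm with a two-finger parallel gripper is mounted at the origin on a cart in front of the work surface, level with it; the furniture and walls round the work are solid. World frame = base frame: x ahead of the robot, y to its left, z up, the work surface at z = 0. Lengths are in m, angles in rad, forces in N, time in s.
With the tool pointing down it reaches from about 0.3 to 0.775 m from the base axis. Payload 14.6 kg.
Tool frame: the origin (TCP) lies at the very end of the fingers, on their centre line; the grasp point (between the pads) lies 19 mm behind it; z points along the fingers, y is the line along which they close (so a half turn about z gives the same grasp; the last joint's range is limited). The gripper opens to 94 mm and grips with 3 to 60 N. Pads are 16 mm wide; open, the fingers measure 119 mm over their backs; the gripper's body (75 mm by 177 mm) begins 78 mm behind the grasp point.
Start: joints at [1.102, 0.3, 1.521, -0, 1.321, -0.067], TCP at [0.215, 0.506, 0.205] pointing down, gripper open.
Joint ranges: [-3.03, 3.03], [-0.79, 2.21], [0.23, 2.52], [-1.04, 4.18], [0, 3.07], [-2.55, 2.55]. Speed limits (rad/s): [2.22, 2.22, 2.57, 3.14, 3.14, 3.14].

### API

Orientations are given as [roll, pitch, yaw] about the fixed x, y, z axes, in that order (R = Rz(yaw) Ry(pitch) Rx(roll)).
In Python, from station import ctrl, cams gives the robot as it stands. The module is installed in compiled form; this text tells all that it offers.
- The arm moves only by the tool arm_command, never from a script. Its argument "plan" is a list that holds one entry, the list of rows, each a list of 7 numbers: the shift along the tool's x, y, z in parts of the range, where 1.0 means 800 mm, then the turn, a rotation vector about the tool's x, y, z in parts of the range, where 1.0 means 2 pi rad, then the closure, from -1 (fully open) to 1 (shut). A call has 1 to 12 rows; each row is the pose to reach, as a shift and turn from the pose commanded when the call began, along the tool's axes at that moment; what a row does not reach only later rows make up. A row lasts 1/10 s, in which the tool goes at most 50 mm and 8.59 degrees, less where a joint would pass 70% of its speed; a pose out of reach is approached as far as the arm can. A call with a gripper value outside its range is refused whole. The fingers move at their own pace and stop on an object; "squeeze" is the grip in N (left out, the last holds). Time passes only in rows, so rows that repeat a pose let the fingers close. It gives the time, the measured TCP pose, the force, the opening and the grip force at its end, in the units of the state.
- ctrl.get_obs(): the state, without advancing time (a new reading comes with each control period).
- cams.camera(name): name is "scene" or "top" or "wrist"; returns (picture, depth): 420x560x3 uint8, blue, green, red; 420x560 float32, m along the optical axis (not along the pixel's ray), 0 where there is no reading.
- cams.camera_info(name): a dict with "fx", "fy", "cx", "cy" (pixels), "dist_coeffs" ([k1, k2, p1, p2, k3] as OpenCV has them; the pictures are not rectified), "world_to_cam" (4x4, takes a point from world to camera coordinates). Camera axes: x right, y down, z forward; pixel columns grow to the right and rows downward; lengths in m; the calibration is good to about 2 mm. A picture is of the moment at which its call begins: read the wrist's pose just before it. camera_info takes no time and is no camera call; for the wrist camera it gives the pose at the moment of the call.
- ctrl.hand_in(): hands the job in; it is judged then, once.
The state is a dict: "time_s": time; "qpos": joint angles; "joint_vel": joint speeds; "tau": joint torques, N m; "ee_pos": TCP position; "eef_rot": TCP orientation; "force": force on the tool from outside, world axes, zero at the start; "moment": the same for the moment, N m; "grip_width": finger opening in m; "grip_force": force on a finger pad.
Only numpy, scipy, OpenCV 4.12 (cv2) and the standard library are available. Lean on these libraries where they do the work, as an engineer would, in place of code of your own. Each camera call takes 0.05 s, during which the arm holds its last target. There are 200 camera calls.

## Working session

There is one attempt and no reset: what is moved stays moved. The work goes in short steps, Python scripts to look and compute and a tool call to move; the robot and the scene stay as the last step left them, time stands still between calls to the robot, and variables do not carry over. Pictures are saved under pics/ and viewed, at most 10 in all, crops included, and the job is handed in when it is done.

Besides the shell and the picture viewer there is one more tool, called after "Emit:" in YAML: its name, and indented under it one key for each argument. arm_command: Moves the arm, as the interface text tells. Its arguments: {"type":"object","properties":{"plan":{"type":"array"},"squeeze":{"type":"number"}},"required":["plan"]}

```bash
mkdir -p pics; cat > h.py <<'E'
import numpy as np, cv2
from station import ctrl, cams
from scipy.spatial.transform import Rotation as R
def grab(n):
    p,d=cams.camera(n); return p,d,cams.camera_info(n)
def rays(i,px):
    K=np.array([[i['fx'],0,i['cx']],[0,i['fy'],i['cy']],[0,0,1]]);px=np.array(px,float).reshape(-1,1,2)
    u=cv2.undistortPoints(px,K,np.array(i['dist_coeffs'],float))[:,0]
    T=np.linalg.inv(np.array(i['world_to_cam'])); return T[:3,3],np.c_[u,np.ones(len(u))]@T[:3,:3].T
def onz(i,px,z):
    o,r=rays(i,px); return o+r*((z-o[2])/r[:,2])[:,None]
def pts(i,px,d):
    o,r=rays(i,px); px=np.array(px,int); return o+r*d[px[:,1],px[:,0]][:,None]
E
python3 - <<'E'
from h import *
o=ctrl.get_obs();print({k:np.round(v,3) for k,v in o.items()})
for n in ['scene','top']:
    p,d,i=grab(n);cv2.imwrite(f'pics/{n}.png',p);np.savez(f'{n}.npz',p=p,d=d);print(n,np.round(np.linalg.inv(i['world_to_cam']),3),i['fx'])
E
```

```text
{'time_s': np.float64(0.0), 'qpos': array([ 1.102,  0.3  ,  1.522,  0.   ,  1.321, -0.067]), 'joint_vel': array([ 0.   , -0.   ,  0.   , -0.001, -0.001, -0.002]), 'tau': array([ 0.0000e+00, -5.3180e+01, -3.5274e+01,  7.1000e-02,  2.4000e-02,
       -0.0000e+00]), 'ee_pos': array([0.215, 0.506, 0.205]), 'eef_rot': array([-3.14, -0.  ,  2.74]), 'force': array([0.6  , 0.043, 0.56 ]), 'moment': array([0.051, 0.041, 0.016]), 'grip_force': np.float64(0.0), 'grip_width': np.float64(0.094)}
scene [[ 0.539 -0.445  0.715 -0.437]
 [-0.842 -0.295  0.452 -0.752]
 [ 0.01  -0.846 -0.534  0.8  ]
 [ 0.     0.     0.     1.   ]] 421.72289806155567
top [[-0.014 -0.996  0.084  0.462]
 [-1.     0.015  0.009 -0.114]
 [-0.01  -0.084 -0.996  1.422]
 [ 0.     0.     0.     1.   ]] 407.82071848183176
```

View pics/scene.png

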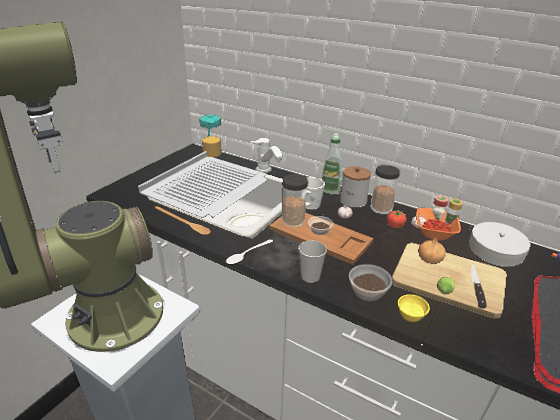

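View pics/top.png

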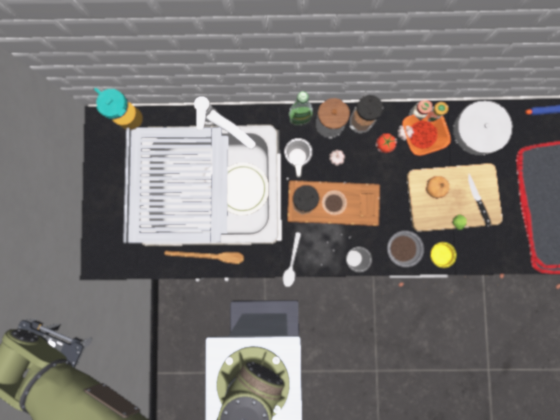

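The scene shows the board at top-view px (288–380, 181–225), with the jar at (305,198), the bowl at (334,203) and the well at about (368,206). Candidates:
- **Bowls:** glass at (334,203), a larger glass one at (406,249) and a yellow one at (443,255). The bowl meant is the smaller glass one on the board.
- **Jars:** (305,198) on the board and (368,110) at the back. The one on the board is meant.
- **Boards:** the reddish one at (334,203) with a well, and the large one at (455,197). The small one is meant.

I'll confirm this in one enlarged crop.

```bash
python3 - <<'E'
from h import *
p=np.load('top.npz')['p']
cv2.imwrite('pics/crop.png',cv2.resize(p[120:270,200:400],None,fx=4,fy=4,interpolation=cv2.INTER_CUBIC))
i=cams.camera_info('top')
hsv=cv2.cvtColor(p,cv2.COLOR_BGR2HSV)
m=cv2.inRange(hsv,(3,80,60),(18,255,255));m[:170]=0;m[235:]=0;m[:,:280]=0;m[:,390:]=0
m=cv2.morphologyEx(m,cv2.MORPH_CLOSE,np.ones((5,5)))
c=max(cv2.findContours(m,0,2)[0],key=cv2.contourArea)
r=cv2.minAreaRect(c);b=cv2.boxPoints(r);print(r);print(np.round(onz(i,b,.024),4))
d=np.load('top.npz')['d']
print('depth profile x=.5ish line y')
for row in (150,185,205,225):
    px=[(u,row) for u in range(200,300,2)]
    q=pts(i,px,d);print(row,[(u[0],*np.round(a*1000).astype(int)) for u,a in zip(px,q)])
E
```

```text
((333.5113525390625, 202.7396240234375), (92.73847198486328, 43.046287536621094), 2.4895529747009277)
[[ 0.5405 -0.1229  0.024 ]
 [ 0.6894 -0.1317  0.024 ]
 [ 0.6703 -0.4507  0.024 ]
 [ 0.5222 -0.4392  0.024 ]]
depth profile x=.5ish line y
150 [(200, np.int64(842), np.int64(213), np.int64(-164)), (202, np.int64(839), np.int64(202), np.int64(-153)), (204, np.int64(840), np.int64(195), np.int64(-157)), (206, np.int64(839), np.int64(187), np.int64(-154)), (208, np.int64(842), np.int64(181), np.int64(-164)), (210, np.int64(840), np.int64(172), np.int64(-160)), (212, np.int64(800), np.int64(135), np.int64(8)), (214, np.int64(800), np.int64(128), np.int64(7)), (216, np.int64(801), np.int64(121), np.int64(5)), (218, np.int64(800), np.int64(114), np.int64(9)), (220, np.int64(801), np.int64(107), np.int64(3)), (222, np.int64(801), np.int64(100), np.int64(2)), (224, np.int64(801), np.int64(93), np.int64(2)), (226, np.int64(800), np.int64(86), np.int64(7)), (228, np.int64(838), np.int64(100), np.int64(-154)), (230, np.int64(838), np.int64(93), np.int64(-155)), (232, np.int64(838), np.int64(85),
[... 8779 characters left out ...]
, np.int64(-73), np.int64(6)), (274, np.int64(533), np.int64(-80), np.int64(3)), (276, np.int64(533), np.int64(-87), np.int64(4)), (278, np.int64(570), np.int64(-84), np.int64(-754)), (280, np.int64(569), np.int64(-95), np.int64(-734)), (282, np.int64(533), np.int64(-108), np.int64(-5)), (284, np.int64(532), np.int64(-115), np.int64(-2)), (286, np.int64(532), np.int64(-122), np.int64(0)), (288, np.int64(532), np.int64(-129), np.int64(-1)), (290, np.int64(532), np.int64(-136), np.int64(0)), (292, np.int64(532), np.int64(-143), np.int64(2)), (294, np.int64(532), np.int64(-150), np.int64(-2)), (296, np.int64(532), np.int64(-157), np.int64(4)), (298, np.int64(532), np.int64(-164), np.int64(-4))]
```

View pics/crop.png

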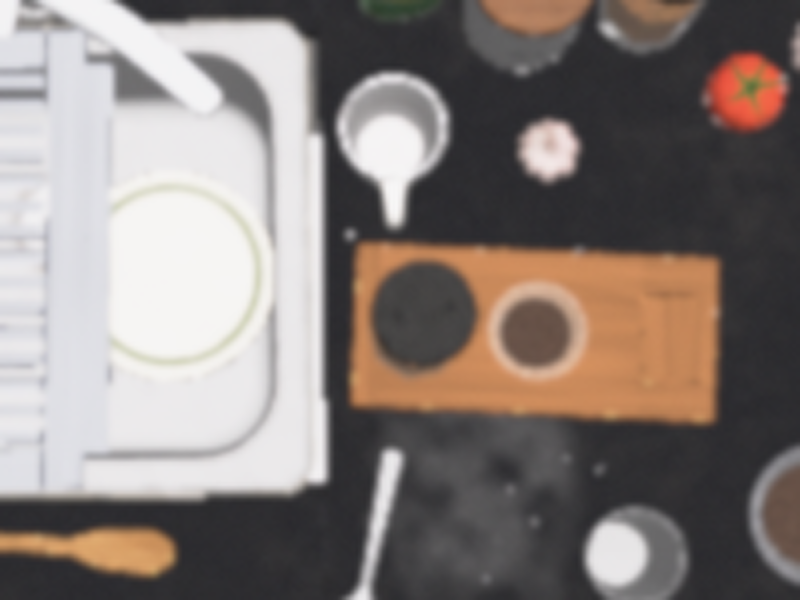

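The crop confirms it: the board with the well (crop px 640–700, 290–385), the black-lidded jar at (424,315) and the small glass bowl at (537,332). Next I fit the shelf and rim edges and locate the upper-left obstacles.

```bash
python3 - <<'E'
from h import *
z=np.load('top.npz');p,d=z['p'],z['d'];i=cams.camera_info('top')
H,W=d.shape;g=[(u,v) for v in range(H) for u in range(W)]
P=pts(i,g,d).reshape(H,W,3);Z=P[...,2]
low=cv2.medianBlur((Z<-.05).astype(np.uint8),3)
def fit(px,zz,n):
    q=onz(i,px,zz);a,b=np.polyfit(q[:,0],q[:,1],1);r=q[:,1]-a*q[:,0]-b
    k=abs(r)<2*r.std()+1e-6;a,b=np.polyfit(q[k,0],q[k,1],1);print(n,'slope',round(a,4),'y@.6',round(a*.6+b,4),'rms',round(r[k].std(),4),k.sum())
A=[];B=[]
for v in range(155,226):
    u=221+np.argmax(low[v,221:]); A.append((u-.5,v))
    w=u+np.argmax(low[v,u:]==0); B.append((w-.5,v))
fit(A,.002,'lip');fit(B,.004,'rim')
# upstand: z>0.02
for v in (150,170,190,210,230):
    print(v,[(u,*np.round(P[v,u,1:]*1000).astype(int).tolist()) for u in range(122,146,1)])
# intensity edge of the lip
gr=cv2.Sobel(cv2.cvtColor(p,6).astype(float),-1,1,0,ksize=3)
# tall things around
for n,(u0,u1,v0,v1) in dict(faucet=(195,262,95,150),mug=(283,315,138,180),tumbler=(345,373,246,272),jar=(293,320,184,212)).items():
    q=P[v0:v1,u0:u1].reshape(-1,3);q=q[(q[:,2]>.03)&(q[:,2]<.6)];print(n,np.round(q.min(0),3),np.round(q.max(0),3))
q=P[95:150,195:262].reshape(-1,3);q=q[(q[:,2]>.03)&(q[:,2]<.6)];k=q[:,0].argsort()[:5];print(q[k])
E
```

```text
lip slope -0.0109 y@.6 0.0825 rms 0.0009 67
rim slope -0.0144 y@.6 -0.0582 rms 0.0006 62
150 [(122, 459, -7), (123, 455, -8), (124, 449, -1), (125, 446, -1), (126, 442, -2), (127, 427, 29), (128, 422, 32), (129, 424, 19), (130, 424, 8), (131, 422, 5), (132, 418, 6), (133, 416, 3), (134, 410, 10), (135, 407, 6), (136, 405, 4), (137, 400, 7), (138, 396, 10), (139, 396, 0), (140, 388, 12), (141, 385, 10), (142, 383, 5), (143, 381, 0), (144, 377, 1), (145, 373, 4)]
170 [(122, 454, 1), (123, 451, 1), (124, 449, -3), (125, 445, -3), (126, 428, 32), (127, 423, 35), (128, 422, 30), (129, 424, 15), (130, 422, 11), (131, 421, 4), (132, 416, 8), (133, 415, 2), (134, 410, 5), (135, 407, 5), (136, 404, 3), (137, 397, 11), (138, 396, 7), (139, 392, 8), (140, 389, 5), (141, 385, 8), (142, 381, 8), (143, 378, 6), (144, 374, 9), (145, 372, 5)]
190 [(122, 455, -5), (123, 451, -3), (124, 446, 1), (125, 442, 1), (126, 426, 34), (127, 423, 33), (128, 424, 22), (129, 424, 13), (130, 422, 9), (131, 420, 5), (132, 415, 8), (133, 411, 9), (134, 410, 4), (135, 404, 9), (136, 402, 5), (137, 396, 12), (138, 395
[... 560 characters left out ...]
 427, 25), (127, 424, 23), (128, 426, 10), (129, 422, 10), (130, 419, 9), (131, 417, 7), (132, 412, 9), (133, 411, 5), (134, 406, 7), (135, 402, 8), (136, 399, 9), (137, 395, 9), (138, 390, 14), (139, 389, 6), (140, 386, 5), (141, 381, 11), (142, 378, 7), (143, 375, 7), (144, 371, 9), (145, 368, 6)]
faucet [ 0.768 -0.043  0.03 ] [0.979 0.19  0.178]
mug [ 0.694 -0.205  0.03 ] [ 0.814 -0.122  0.102]
tumbler [ 0.379 -0.39   0.03 ] [ 0.453 -0.314  0.108]
jar [ 0.566 -0.237  0.032] [ 0.66  -0.143  0.189]
[[ 0.7681778  -0.01163     0.16087253]
 [ 0.76921132 -0.01442549  0.15640368]
 [ 0.76957441 -0.01745297  0.15469668]
 [ 0.77031663 -0.0151245   0.16497601]
 [ 0.77047131 -0.00771269  0.15163299]]
```

```bash
cat >> h.py <<'E'
def delta(t,yaw,ref=None):
    "shift (mm, tool axes) and rotvec to the pose t, tool down at yaw, from the measured pose or ref"
    o=ctrl.get_obs();p,e=(o['ee_pos'],o['eef_rot']) if ref is None else ref
    A=R.from_euler('xyz',e);B=R.from_euler('xyz',[np.pi,0,yaw])
    print('shift',np.round(A.inv().apply(np.array(t)-p)*1000,1),'rot',np.round((A.inv()*B).as_rotvec(),3))
E
python3 -c "
from h import *
delta([.599,-.396,.24],1.512)"
```

```text
shift [-706.2 -680.   -34.4] rot [-1.000e-03  1.000e-03  1.228e+00]
```

Units first: shifts go in shares of 800 mm and turns go in shares of 2 pi rad. So -435 mm / 800 = -0.5438, -420 mm / 800 = -0.525, 1.228 rad / 6.2832 = 0.1954.

Emit:
arm_command:
  plan:
    - [[-0.0375,-0.0375,-0.0438,0,0,0.0159,0.2],[-0.1,-0.0938,-0.0438,0,0,0.0318,0.2],[-0.15,-0.1375,-0.0438,0,0,0.0477,0.2],[-0.1938,-0.1813,-0.0438,0,0,0.0637,0.2],[-0.2375,-0.225,-0.0438,0,0,0.0796,0.2],[-0.2813,-0.2688,-0.0438,0,0,0.0955,0.2],[-0.325,-0.3125,-0.0438,0,0,0.1114,0.2],[-0.3688,-0.3563,-0.0438,0,0,0.1273,0.2],[-0.4125,-0.4,-0.0438,0,0,0.1432,0.2],[-0.4563,-0.4375,-0.0438,0,0,0.1592,0.2],[-0.5,-0.4813,-0.0438,0,0,0.1751,0.2],[-0.5438,-0.525,-0.0438,0,0,0.1954,0.2]]
  squeeze: 10

```text
time_s: 1.3
ee_pos: [0.4453, -0.0376, 0.2404]
eef_rot: [3.142, -0.0, 1.507]
force: [1.1, 0.9, 0.2]
grip_width: 0.0374
grip_force: 0.0
```

```bash
python3 -c "
from h import *
delta([.599,-.396,.24],1.512)"
```

```text
shift [-348.   176.1    0.4] rot [ 0.    -0.    -0.005]
```

In the tool's units: -348 mm / 800 = -0.435, 176 mm / 800 = 0.22.

Emit:
arm_command:
  plan:
    - [[-0.05,0.025,0,0,0,0,0.2],[-0.1,0.05,0,0,0,0,0.2],[-0.15,0.075,0,0,0,0,0.2],[-0.2,0.1,0,0,0,0,0.2],[-0.25,0.125,0,0,0,0,0.2],[-0.3,0.15,0,0,0,0,0.2],[-0.35,0.1775,0,0,0,0,0.2],[-0.4,0.2025,0,0,0,0,0.2],[-0.435,0.22,0,0,0,0,0.2],[-0.435,0.22,0.0625,0,0,0,0.2],[-0.435,0.22,0.125,0,0,0,0.2],[-0.435,0.22,0.125,0,0,0,0.2]]

```text
time_s: 2.5
ee_pos: [0.5976, -0.3915, 0.1321]
eef_rot: [-3.131, -0.007, 1.511]
force: [-0.6, 0.3, -0.1]
grip_width: 0.0375
grip_force: 0.0
```

```bash
python3 - <<'E'
from h import *
o=ctrl.get_obs();p,d,i=grab('wrist');cv2.imwrite('pics/w1.png',p);np.savez('w1.npz',p=p,d=d)
print(np.round(o['ee_pos'],4),np.round(o['eef_rot'],3),o['force'],o['grip_width'])
T=np.array(i['world_to_cam'])
def pr(x):
    K=np.array([[i['fx'],0,i['cx']],[0,i['fy'],i['cy']],[0,0,1]])
    return cv2.projectPoints(np.array(x,float),cv2.Rodrigues(T[:3,:3])[0],T[:3,3],K,np.array(i['dist_coeffs'],float))[0][:,0].round(0).tolist()
print(pr([o['ee_pos'],[.599,-.396,.012]]))
E
```

```text
[ 0.5976 -0.3915  0.1321] [-3.131 -0.007  1.511] [-0.62702417  0.31906994 -0.06145719] 0.03751035571284749
[[275.0, 258.0], [277.0, 209.0]]
```

View pics/w1.png

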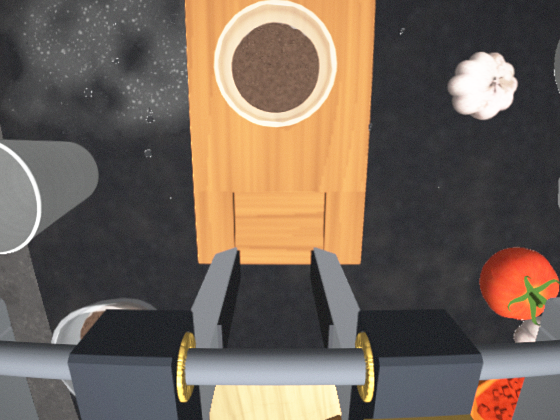

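The wrist view shows the well at px (233–327, 192–262), the board's trailing edge at row 264 and the fingertips at (230,252) and (322,252). Next I refine the well's pose.

```bash
python3 - <<'E'
from h import *
i=cams.camera_info('wrist');p=np.load('w1.npz')['p']
print(np.round(onz(i,[(234,192),(325,192)],.024),4))
hsv=cv2.cvtColor(p,cv2.COLOR_BGR2HSV)
m=cv2.inRange(hsv,(5,70,90),(25,255,255))
L=[];Rr=[]
for v in range(100,250,5):
    r=np.flatnonzero(m[v,150:420])+150;L.append((r.min()-.5,v));Rr.append((r.max()+.5,v))
for n,e in (('L',L),('R',Rr)):
    q=onz(i,e,.024);a,b=np.polyfit(q[:,1],q[:,0],1);print(n,'dx/dy',round(a,4),'x@-.38',round(a*-.38+b,4),np.std(q[:,0]-a*q[:,1]-b).round(4))
B=[]
for u in list(range(203,232,4))+list(range(335,358,4)):
    r=np.flatnonzero(m[240:280,u])+240;B.append((u,r.max()+.5))
q=onz(i,B,.024);print('back',np.round(np.polyfit(q[:,0],q[:,1],1),4),np.round(q.mean(0),4))
E
```

```text
[[ 0.5639 -0.3763  0.024 ]
 [ 0.6395 -0.3805  0.024 ]]
L dx/dy 0.059 x@-.38 0.529 0.0003
R dx/dy 0.0557 x@-.38 0.6734 0.0003
back [-0.1029 -0.3769] [ 0.5919 -0.4379  0.024 ]
```

```bash
python3 -c "
from h import *
o=ctrl.get_obs();print(np.round(o['ee_pos'],4),np.round(o['eef_rot'],4),o['force'])
delta([.600,-.3975,.020],1.513)"
```

```text
[ 0.5991 -0.3923  0.1375] [-3.136  -0.0036  1.5117] [-0.65041014  0.05869717  1.18558932]
shift [ -5.5   1.9 117.5] rot [-0.006 -0.004 -0.001]
```

In the tool's units: 100 mm / 800 = 0.125, 95 mm / 800 = 0.1188.

Emit:
arm_command:
  plan:
    - [[0,0,0,0,0,0,0.2],[0,0,0,0,0,0,0.2],[0,0,0.025,0,0,0,0.2],[0,0,0.0563,0,0,0,0.2],[0,0,0.0875,0,0,0,0.2],[0,0,0.1063,0,0,0,0.2],[0,0,0.1188,0,0,0,0.2],[0,0,0.125,0,0,0,0.2],[0,0,0.125,0,0,0,0.2],[0,0,0.125,0,0,0,0.2],[0,0,0.125,0,0,0,0.2]]

```text
time_s: 3.65
ee_pos: [0.6006, -0.3934, 0.0415]
eef_rot: [3.14, 0.001, 1.512]
force: [0.9, 0.3, 0.1]
grip_width: 0.0373
grip_force: 0.0
```

```bash
python3 -c "
from h import *
o=ctrl.get_obs();print(np.round(o['ee_pos'],4),np.round(o['eef_rot'],4),o['force'])
delta([.600,-.3975,.020],1.513)"
```

```text
[ 0.6006 -0.3934  0.0415] [3.1403e+00 8.0000e-04 1.5118e+00] [0.8775913  0.31614078 0.14642898]
shift [-4.1 -0.4 21.5] rot [ 0.001  0.001 -0.001]
```

Emit:
arm_command:
  plan:
    - [[-0.005,0,0,0,0,0,0.2],[-0.005,0,0.0063,0,0,0,0.2],[-0.005,0,0.0125,0,0,0,0.2],[-0.005,0,0.0188,0,0,0,0.2],[-0.005,0,0.0238,0,0,0,0.2],[-0.005,0,0.0263,0,0,0,0.2],[-0.005,0,0.0288,0,0,0,0.2],[-0.005,0,0.0313,0,0,0,0.2],[-0.005,0,0.0325,0,0,0,0.2],[-0.005,0,0.0325,0,0,0,0.2],[-0.005,0,0.0325,0,0,0,0.2]]

```text
time_s: 4.75
ee_pos: [0.6, -0.3972, 0.0145]
eef_rot: [3.142, 0.0, 1.512]
force: [-0.1, -0.1, 0.7]
grip_width: 0.0376
grip_force: 0.0
```

In the tool's units: 3 mm / 800 = 0.0038, 2 mm / 800 = 0.0025.

Emit:
arm_command:
  plan:
    - [[0,0,0.0013,0,0,0,0.2],[0,0,0.0025,0,0,0,0.2],[0,0,0.0038,0,0,0,0.2],[0,0,0.0038,0,0,0,0.2],[0,0,0.0038,0,0,0,0.2],[0,0,0.0038,0,0,0,0.2]]

```text
time_s: 5.35
ee_pos: [0.6, -0.3972, 0.0123]
eef_rot: [3.141, 0.0, 1.512]
force: [-3.9, 1.8, 6.6]
grip_width: 0.0374
grip_force: 3.6
```

In the tool's units: 1 mm / 800 = 0.0013, 0.5 mm / 800 = 0.0006.

Emit:
arm_command:
  plan:
    - [[0,0,0.0006,0,0,0,0.2],[0,0,0.0013,0,0,0,0.2],[0,0,0.0013,0,0,0,0.2],[0,0,0.0013,0,0,0,0.2],[0,0,0.0013,0,0,0,0.2]]

```text
time_s: 5.85
ee_pos: [0.6002, -0.3973, 0.0123]
eef_rot: [3.141, 0.001, 1.512]
force: [-6.4, 3.9, 13.0]
grip_width: 0.0373
grip_force: 6.9
```

In the tool's units: 11 mm / 800 = 0.0138, -1.5 mm / 800 = -0.0019.

Emit:
arm_command:
  plan:
    - [[0,0,-0.0019,0,0,0,0.2],[0,0,-0.0031,0,0,0,0.2],[0.0038,0,-0.0031,0,0,0,0.2],[0.0075,0,-0.0031,0,0,0,0.2],[0.01,0,-0.0031,0,0,0,0.2],[0.0125,0,-0.0031,0,0,0,0.2],[0.0138,0,-0.0031,0,0,0,0.2],[0.0138,0,-0.0031,0,0,0,0.2],[0.0138,0,-0.0031,0,0,0,0.2]]

```text
time_s: 6.75
ee_pos: [0.6006, -0.3862, 0.013]
eef_rot: [3.142, 0.0, 1.512]
force: [0.6, -0.2, 0.0]
grip_width: 0.0372
grip_force: 0.0
```

In the tool's units: 20 mm / 800 = 0.025, 19 mm / 800 = 0.0238, -0.025 rad / 6.2832 = -0.004.

Emit:
arm_command:
  plan:
    - [[0,0,0.0013,0,0,0,0.2],[0,0,0.0025,0,0,0,0.2],[0.0013,0,0.003,0,0,0,0.2],[0.0031,-0.0001,0.003,0,0,-0.0005,0.2],[0.0063,-0.0004,0.003,0,0,-0.001,0.2],[0.01,-0.0006,0.003,0,0,-0.0016,0.2],[0.0138,-0.0008,0.003,0,0,-0.0022,0.2],[0.0175,-0.001,0.003,0,0,-0.0029,0.2],[0.0213,-0.0013,0.003,0,0,-0.0035,0.2],[0.0238,-0.0014,0.003,0,0,-0.004,0.2],[0.025,-0.0015,0.003,0,0,-0.004,0.2],[0.025,-0.0015,0.003,0,0,-0.004,0.2]]

```text
time_s: 7.95
ee_pos: [0.6014, -0.3676, 0.0123]
eef_rot: [3.139, 0.003, 1.536]
force: [0.8, -4.5, 7.5]
grip_width: 0.0376
grip_force: 6.7
```

```bash
cat >> h.py <<'E'
def board():
    p,d,i=grab('top');hsv=cv2.cvtColor(p,cv2.COLOR_BGR2HSV)
    m=cv2.inRange(hsv,(3,80,60),(18,255,255));m[:170]=0;m[236:]=0;m[:,:100]=0;m[:,395:]=0
    m=cv2.morphologyEx(m,cv2.MORPH_CLOSE,np.ones((5,5)))
    c=max(cv2.findContours(m,0,2)[0],key=cv2.contourArea)
    H,W=d.shape;q=onz(i,c[:,0],.024)
    # side edges -> yaw ; extreme y -> leading end
    y0,y1=q[:,1].min(),q[:,1].max()
    b=cv2.boxPoints(cv2.minAreaRect((q[:,:2]*1000).astype(np.float32)))
    r=cv2.minAreaRect((q[:,:2]*1000).astype(np.float32))
    print('board c',np.round(r[0],1),'size',np.round(r[1],1),'ang',round(np.radians(r[2]),4),'y',y0.round(4),y1.round(4))
    return p,d,i
E
python3 -c "
from h import *
p,d,i=board();o=ctrl.get_obs();print(np.round(o['ee_pos'],4),np.round(o['eef_rot'],4),o['force'])
"
```

```text
board c [ 606.8 -232.8] size [246.9 146.4] ang 1.5336 y -0.3586 -0.1085
[ 0.6014 -0.3677  0.0123] [3.1385e+00 3.0000e-03 1.5362e+00] [ 1.32891375 -4.10650751  9.16269186]
```

In the tool's units: 38 mm / 800 = 0.0475, -1.4 mm / 800 = -0.0018, -0.025 rad / 6.2832 = -0.004.

Emit:
arm_command:
  plan:
    - [[0.0025,0,0,0,0,-0.0003,0.2],[0.0063,-0.0001,0,0,0,-0.0006,0.2],[0.01,-0.0004,0,0,0,-0.001,0.2],[0.015,-0.0005,0,0,0,-0.0014,0.2],[0.02,-0.0008,0,0,0,-0.0019,0.2],[0.025,-0.0009,0,0,0,-0.0024,0.2],[0.03,-0.001,0,0,0,-0.0029,0.2],[0.035,-0.0013,0,0,0,-0.0032,0.2],[0.04,-0.0015,0,0,0,-0.0035,0.2],[0.0438,-0.0016,0,0,0,-0.0038,0.2],[0.0463,-0.0018,0,0,0,-0.004,0.2],[0.0475,-0.0018,0,0,0,-0.004,0.2]]

```text
time_s: 9.2
ee_pos: [0.6014, -0.3309, 0.0128]
eef_rot: [3.137, 0.005, 1.561]
force: [0.5, -12.2, 8.9]
grip_width: 0.0378
grip_force: 8.2
```

```bash
python3 -c "
from h import *
p,d,i=board();o=ctrl.get_obs();print(np.round(o['ee_pos'],4),np.round(o['eef_rot'],4),o['force'])
"
```

```text
board c [ 602.5 -197.2] size [231.3 145.4] ang 1.5551 y -0.314 -0.0809
[ 0.6014 -0.3308  0.0128] [3.1375 0.0052 1.5613] [  0.21927213 -11.25814555  10.5863893 ]
```

In the tool's units: 40 mm / 800 = 0.05, 39 mm / 800 = 0.0488.

Emit:
arm_command:
  plan:
    - [[0.0025,0,0.0004,0,0,0,0.2],[0.0063,0,0.0008,0,0,0,0.2],[0.01,0,0.0008,0,0,0,0.2],[0.015,0,0.0008,0,0,0,0.2],[0.02,0,0.0008,0,0,0,0.2],[0.025,-0.0001,0.0008,0,0,0,0.2],[0.03,-0.0001,0.0008,0,0,0,0.2],[0.035,-0.0001,0.0008,0,0,0,0.2],[0.04,-0.0003,0.0008,0,0,0,0.2],[0.045,-0.0003,0.0008,0,0,0,0.2],[0.0488,-0.0003,0.0008,0,0,0,0.2],[0.05,-0.0003,0.0008,0,0,0,0.2]]

```text
time_s: 10.45
ee_pos: [0.6023, -0.2904, 0.013]
eef_rot: [3.136, 0.005, 1.561]
force: [0.2, -8.9, 16.3]
grip_width: 0.0375
grip_force: 10.1
```

```bash
python3 -c "
from h import *
p,d,i=board();cv2.imwrite('pics/t2.png',p[120:270,180:400].repeat(3,0).repeat(3,1));o=ctrl.get_obs();print(np.round(o['ee_pos'],4),np.round(o['eef_rot'],4),o['force'])
"
```

```text
board c [ 603.2 -150.7] size [227.7 145.3] ang 1.5552 y -0.2656 -0.037
[ 0.6023 -0.2903  0.0131] [3.1362 0.0048 1.5615] [ 0.32669114 -7.82052713 16.3555138 ]
```

View pics/t2.png

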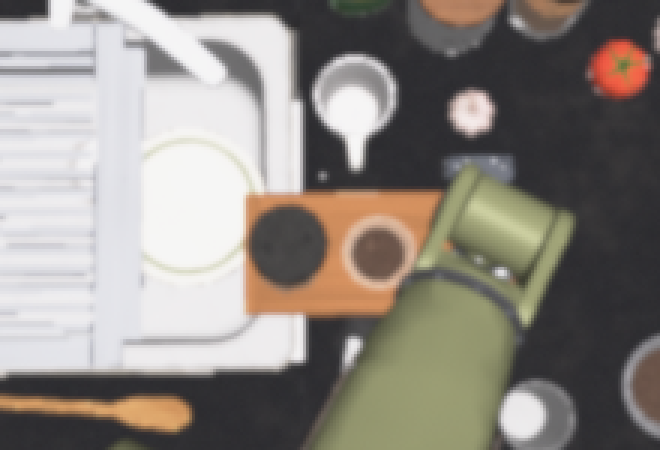

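In the tool's units: 41 mm / 800 = 0.0513, 40 mm / 800 = 0.05.

Emit:
arm_command:
  plan:
    - [[0.0025,0,0,0,0,0,0.2],[0.0063,0,0,0,0,0,0.2],[0.0113,0,0,0,0,0,0.2],[0.0163,0,0,0,0,0,0.2],[0.0213,-0.0001,0,0,0,0,0.2],[0.0263,-0.0001,0,0,0,0,0.2],[0.0313,-0.0003,0,0,0,0,0.2],[0.0363,-0.0003,0,0,0,0,0.2],[0.0413,-0.0004,0,0,0,0,0.2],[0.0463,-0.0004,0,0,0,0,0.2],[0.05,-0.0004,0,0,0,0,0.2],[0.0513,-0.0004,0,0,0,0,0.2]]

```text
time_s: 11.7
ee_pos: [0.6026, -0.2494, 0.0132]
eef_rot: [3.136, 0.005, 1.562]
force: [-1.0, -9.5, 17.2]
grip_width: 0.0377
grip_force: 11.2
```

In the tool's units: 34 mm / 800 = 0.0425, 33 mm / 800 = 0.0413.

Emit:
arm_command:
  plan:
    - [[0.0025,0,0.0003,0,0,0,0.2],[0.0063,0,0.0003,0,0,0,0.2],[0.0113,0,0.0003,0,0,0,0.2],[0.0163,0,0.0003,0,0,0,0.2],[0.0213,-0.0001,0.0003,0,0,0,0.2],[0.0263,-0.0001,0.0003,0,0,0,0.2],[0.0313,-0.0003,0.0003,0,0,0,0.2],[0.035,-0.0003,0.0003,0,0,0,0.2],[0.0388,-0.0004,0.0003,0,0,0,0.2],[0.0413,-0.0004,0.0003,0,0,0,0.2],[0.0425,-0.0004,0.0003,0,0,0,0.2],[0.0425,-0.0004,0.0003,0,0,0,0.2]]

```text
time_s: 12.9
ee_pos: [0.6029, -0.2156, 0.0134]
eef_rot: [3.135, 0.005, 1.561]
force: [0.2, -9.3, 20.8]
grip_width: 0.0377
grip_force: 12.3
```

```bash
python3 -c "
from h import *
p,d,i=board();o=ctrl.get_obs();print(np.round(o['ee_pos'],4),np.round(o['eef_rot'],4),o['force'])
"
```

```text
board c [604.5 -67.6] size [207.5 145.4] ang 1.5552 y -0.1725 0.0359
[ 0.603  -0.2156  0.0134] [3.1348 0.0047 1.5613] [-0.44301835 -9.38920235 21.77082388]
```

In the tool's units: 34 mm / 800 = 0.0425, 33 mm / 800 = 0.0413.

Emit:
arm_command:
  plan:
    - [[0.0025,0,0,0,0,0,0.2],[0.0063,0,0,0,0,0,0.2],[0.0113,0,0,0,0,0,0.2],[0.0163,0,0,0,0,0,0.2],[0.0213,-0.0001,0,0,0,0,0.2],[0.0263,-0.0001,0,0,0,0,0.2],[0.0313,-0.0003,0,0,0,0,0.2],[0.035,-0.0003,0,0,0,0,0.2],[0.0388,-0.0004,0,0,0,0,0.2],[0.0413,-0.0004,0,0,0,0,0.2],[0.0425,-0.0004,0,0,0,0,0.2],[0.0425,-0.0004,0,0,0,0,0.2]]

```text
time_s: 14.15
ee_pos: [0.6033, -0.1817, 0.0137]
eef_rot: [3.134, 0.005, 1.561]
force: [-0.2, -10.5, 23.2]
grip_width: 0.0374
grip_force: 13.7
```

```bash
python3 -c "
from h import *
p,d,i=board();o=ctrl.get_obs();print(np.round(o['ee_pos'],4),np.round(o['eef_rot'],4),o['force'])
"
```

```text
board c [606.  -30.4] size [200.8 141.7] ang 1.5671 y -0.131 0.0702
[ 0.6033 -0.1817  0.0137] [3.1341 0.0046 1.5613] [  0.58357509 -11.08715365  24.32134328]
```

Emit:
arm_command:
  plan:
    - [[0.0013,0,-0.0004,0,0,0,0.2],[0.005,0,-0.0008,0,0,0,0.2],[0.0088,0,-0.0008,0,0,0,0.2],[0.0125,0,-0.0008,0,0,0,0.2],[0.0163,-0.0001,-0.0008,0,0,0,0.2],[0.02,-0.0001,-0.0008,0,0,0,0.2],[0.0238,-0.0003,-0.0008,0,0,0,0.2],[0.0275,-0.0003,-0.0008,0,0,0,0.2],[0.03,-0.0003,-0.0008,0,0,0,0.2],[0.0325,-0.0003,-0.0008,0,0,0,0.2],[0.0338,-0.0003,-0.0008,0,0,0,0.2]]

```text
time_s: 15.3
ee_pos: [0.6033, -0.1547, 0.0141]
eef_rot: [3.134, 0.005, 1.561]
force: [-0.7, -12.2, 23.4]
grip_width: 0.0374
grip_force: 14.3
```

```bash
python3 -c "
from h import *
p,d,i=board();o=ctrl.get_obs();print(np.round(o['ee_pos'],4),np.round(o['eef_rot'],4),o['force'])
p,d,i=grab('scene');cv2.imwrite('pics/s2.png',cv2.resize(p[150:270,120:380],None,fx=3,fy=3,interpolation=cv2.INTER_CUBIC))
"
```

```text
board c [603.8   1.5] size [193.8 135.1] ang 1.5562 y -0.0964 0.0977
[ 0.6033 -0.1545  0.0142] [3.1342 0.0044 1.5614] [ -0.27897293 -10.16489866  22.74363795]
```

View pics/s2.png

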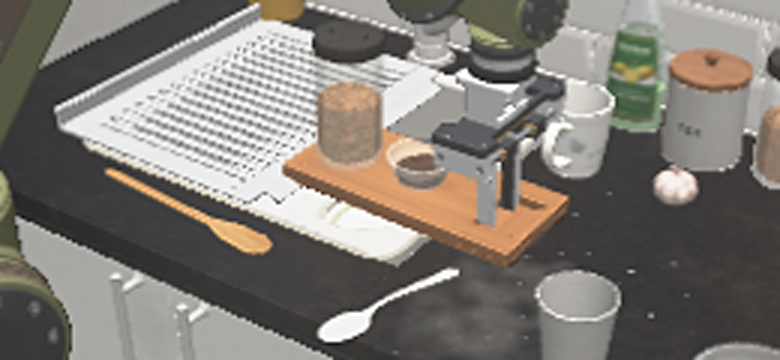

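Emit:
arm_command:
  plan:
    - [[0.0013,0,-0.0003,0,0,0,0.2],[0.005,0,-0.0005,0,0,0,0.2],[0.0088,0,-0.0008,0,0,0,0.2],[0.0125,0,-0.001,0,0,0,0.2],[0.0163,-0.0001,-0.0013,0,0,0,0.2],[0.02,-0.0001,-0.0015,0,0,0,0.2],[0.0238,-0.0003,-0.0018,0,0,0,0.2],[0.0275,-0.0003,-0.002,0,0,0,0.2],[0.0313,-0.0003,-0.0023,0,0,0,0.2],[0.035,-0.0003,-0.0025,0,0,0,0.2],[0.0375,-0.0003,-0.0025,0,0,0,0.2],[0.0388,-0.0003,-0.0025,0,0,0,0.2]]

```text
time_s: 16.6
ee_pos: [0.603, -0.1232, 0.0154]
eef_rot: [3.135, 0.004, 1.561]
force: [0.1, -11.0, 19.5]
grip_width: 0.0377
grip_force: 13.6
```

```bash
python3 -c "
from h import *
p,d,i=board();o=ctrl.get_obs();print(np.round(o['ee_pos'],4),np.round(o['eef_rot'],4),o['force'])
"
```

```text
board c [604.3  37.8] size [183.6 135.1] ang 1.5562 y -0.0549 0.1287
[ 0.603  -0.1231  0.0154] [3.1353 0.0035 1.5615] [-0.64864975 -9.72744847 20.14637813]
```

In the tool's units: 36 mm / 800 = 0.045, 35 mm / 800 = 0.0438.

Emit:
arm_command:
  plan:
    - [[0.0013,0,-0.0005,0,0,0,0.2],[0.005,0,-0.001,0,0,0,0.2],[0.0088,0,-0.0015,0,0,0,0.2],[0.0138,0,-0.002,0,0,0,0.2],[0.0188,-0.0001,-0.0025,0,0,0,0.2],[0.0238,-0.0001,-0.003,0,0,0,0.2],[0.0288,-0.0003,-0.0035,0,0,0,0.2],[0.0338,-0.0003,-0.004,0,0,0,0.2],[0.0375,-0.0003,-0.0043,0,0,0,0.2],[0.0413,-0.0003,-0.0045,0,0,0,0.2],[0.0438,-0.0003,-0.0045,0,0,0,0.2],[0.045,-0.0003,-0.0045,0,0,0,0.2]]

```text
time_s: 17.85
ee_pos: [0.6014, -0.0856, 0.0164]
eef_rot: [3.141, 0.001, 1.562]
force: [0.1, -5.7, 4.2]
grip_width: 0.0373
grip_force: 5.2
```

```bash
python3 -c "
from h import *
p,d,i=board();o=ctrl.get_obs();print(np.round(o['ee_pos'],4),np.round(o['eef_rot'],4),o['force'])
"
```

```text
board c [603.2  79.4] size [176.6 131.7] ang 1.5562 y -0.0099 0.1668
[ 0.6014 -0.0855  0.0164] [3.1405e+00 8.0000e-04 1.5618e+00] [ 0.41289567 -4.48390099  4.29928507]
```

In the tool's units: 38 mm / 800 = 0.0475, 37 mm / 800 = 0.0463.

Emit:
arm_command:
  plan:
    - [[0.0013,0,-0.0001,0,0,0,0.2],[0.005,0,-0.0003,0,0,0,0.2],[0.01,0,-0.0005,0,0,0,0.2],[0.015,0,-0.0008,0,0,0,0.2],[0.02,-0.0001,-0.001,0,0,0,0.2],[0.025,-0.0001,-0.0013,0,0,0,0.2],[0.03,-0.0003,-0.0015,0,0,0,0.2],[0.035,-0.0003,-0.0018,0,0,0,0.2],[0.04,-0.0003,-0.002,0,0,0,0.2],[0.0438,-0.0004,-0.0023,0,0,0,0.2],[0.0463,-0.0004,-0.0025,0,0,0,0.2],[0.0475,-0.0004,-0.0025,0,0,0,0.2]]

```text
time_s: 19.1
ee_pos: [0.6011, -0.0469, 0.018]
eef_rot: [3.142, 0.0, 1.562]
force: [-0.4, -3.8, 1.1]
grip_width: 0.0379
grip_force: 2.7
```

```bash
python3 -c "
from h import *
p,d,i=board();o=ctrl.get_obs();print(np.round(o['ee_pos'],4),np.round(o['eef_rot'],4),o['force'])
"
```

```text
board c [602.1 122.7] size [166.3 135.1] ang 1.5556 y 0.0386 0.2049
[ 0.601  -0.0468  0.018 ] [ 3.1416e+00 -1.0000e-04  1.5619e+00] [ 0.49170918 -3.08293141  0.73083833]
```

Emit:
arm_command:
  plan:
    - [[0.0013,0,-0.0006,0,0,0,0.2],[0.005,0,-0.0013,0,0,0,0.2],[0.01,0,-0.0019,0,0,0,0.2],[0.015,0,-0.0025,0,0,0,0.2],[0.02,-0.0001,-0.0031,0,0,0,0.2],[0.025,-0.0001,-0.0038,0,0,0,0.2],[0.03,-0.0003,-0.0044,0,0,0,0.2],[0.035,-0.0003,-0.005,0,0,0,0.2],[0.04,-0.0003,-0.0056,0,0,0,0.2],[0.045,-0.0004,-0.0063,0,0,0,0.2],[0.0488,-0.0004,-0.0063,0,0,0,0.2],[0.05,-0.0004,-0.0063,0,0,0,0.2]]

```text
time_s: 20.35
ee_pos: [0.6011, -0.0067, 0.023]
eef_rot: [3.141, 0.0, 1.562]
force: [0.7, -3.8, -1.3]
grip_width: 0.0375
grip_force: 1.9
```

```bash
python3 -c "
from h import *
p,d,i=board();o=ctrl.get_obs();print(np.round(o['ee_pos'],4),np.round(o['eef_rot'],4),o['force'])
"
```

```text
board c [603.6 170.1] size [149.5 135.6] ang 1.5419 y 0.094 0.2458
[ 0.6012 -0.0067  0.0231] [ 3.1414e+00 -1.0000e-04  1.5621e+00] [-1.53910115 -0.46503129 -1.26145587]
```

In the tool's units: 48 mm / 800 = 0.06, 46 mm / 800 = 0.0575.

Emit:
arm_command:
  plan:
    - [[0.0013,0,0,0,0,0,0.2],[0.005,0,0,0,0,0,0.2],[0.01,0,0,0,0,0,0.2],[0.0163,0,0,0,0,0,0.2],[0.0225,-0.0001,0,0,0,0,0.2],[0.0288,-0.0001,0,0,0,0,0.2],[0.035,-0.0003,0,0,0,0,0.2],[0.0413,-0.0003,0,0,0,0,0.2],[0.0475,-0.0003,0,0,0,0,0.2],[0.0538,-0.0004,0,0,0,0,0.2],[0.0575,-0.0004,0,0,0,0,0.2],[0.06,-0.0004,0,0,0,0,0.2]]

```text
time_s: 21.6
ee_pos: [0.6012, 0.0412, 0.023]
eef_rot: [3.142, 0.0, 1.562]
force: [-0.5, -5.5, 2.2]
grip_width: 0.0377
grip_force: 2.5
```

```bash
python3 -c "
from h import *
p,d,i=board();o=ctrl.get_obs();print(np.round(o['ee_pos'],4),np.round(o['eef_rot'],4),o['force'])
p,d,i=grab('scene');cv2.imwrite('pics/s3.png',cv2.resize(p[150:270,120:380],None,fx=3,fy=3,interpolation=cv2.INTER_CUBIC))
"
```

```text
board c [601.9 223.7] size [139.7 131.7] ang 1.5557 y 0.1529 0.294
[0.6013 0.0414 0.023 ] [ 3.1414e+00 -1.0000e-04  1.5620e+00] [ 0.87336998 -2.99151516  1.53307798]
```

View pics/s3.png

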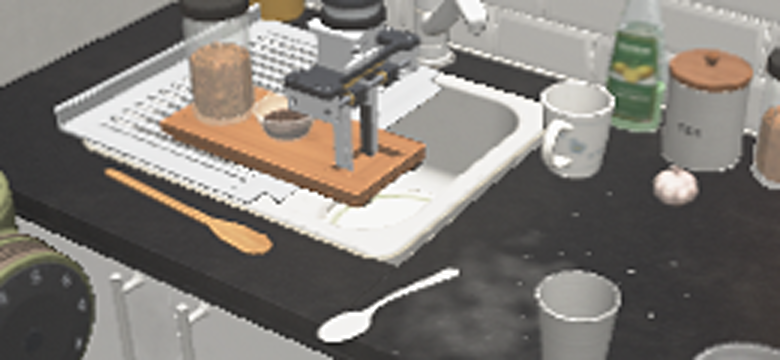

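The board lies on the shelf with the jar and bowl standing, and its tail is clear of the sink rim. I'll keep pushing.

In the tool's units: 53 mm / 800 = 0.0663, 48 mm / 800 = 0.06.

Emit:
arm_command:
  plan:
    - [[0.0013,0,0,0,0,0,0.2],[0.005,0,0,0,0,0,0.2],[0.01,0,0,0,0,0,0.2],[0.0163,0,0,0,0,0,0.2],[0.0225,-0.0001,0,0,0,0,0.2],[0.0288,-0.0001,0,0,0,0,0.2],[0.035,-0.0003,0,0,0,0,0.2],[0.0413,-0.0003,0,0,0,0,0.2],[0.0475,-0.0003,0,0,0,0,0.2],[0.0538,-0.0004,0,0,0,0,0.2],[0.06,-0.0004,0,0,0,0,0.2],[0.0663,-0.0004,0,0,0,0,0.2]]

```text
time_s: 22.9
ee_pos: [0.6014, 0.0943, 0.023]
eef_rot: [-3.142, -0.0, 1.562]
force: [0.4, -3.8, 1.7]
grip_width: 0.0376
grip_force: 2.4
```

In the tool's units: 45 mm / 800 = 0.0563, 43 mm / 800 = 0.0538.

Emit:
arm_command:
  plan:
    - [[0.005,0,0,0,0,0,0.2],[0.01,0,0,0,0,0,0.2],[0.015,0,0,0,0,0,0.2],[0.02,0,0,0,0,0,0.2],[0.025,-0.0001,0,0,0,0,0.2],[0.03,-0.0001,0,0,0,0,0.2],[0.035,-0.0003,0,0,0,0,0.2],[0.04,-0.0003,0,0,0,0,0.2],[0.045,-0.0003,0,0,0,0,0.2],[0.05,-0.0004,0,0,0,0,0.2],[0.0538,-0.0004,0,0,0,0,0.2],[0.0563,-0.0004,0,0,0,0,0.2]]

```text
time_s: 24.1
ee_pos: [0.6015, 0.1393, 0.0229]
eef_rot: [-3.142, -0.0, 1.562]
force: [-0.1, -6.0, 2.3]
grip_width: 0.0375
grip_force: 2.5
```

```bash
python3 -c "
from h import *
p,d,i=board();o=ctrl.get_obs();print(np.round(o['ee_pos'],4),np.round(o['eef_rot'],4),o['force'])
"
```

```text
board c [601.8 334.3] size [117.4 135.1] ang 1.5561 y 0.2765 0.3937
[0.6015 0.1395 0.0229] [ 3.1416e+00 -2.0000e-04  1.5621e+00] [ 0.03293824 -1.74441268  1.78867716]
```

In the tool's units: 24 mm / 800 = 0.03, 23 mm / 800 = 0.0288.

Emit:
arm_command:
  plan:
    - [[0.0025,0,0,0,0,0,0.2],[0.0063,0,0,0,0,0,0.2],[0.01,0,0,0,0,0,0.2],[0.0138,0,0,0,0,0,0.2],[0.0175,-0.0001,0,0,0,0,0.2],[0.02,-0.0001,0,0,0,0,0.2],[0.0225,-0.0001,0,0,0,0,0.2],[0.025,-0.0001,0,0,0,0,0.2],[0.0263,-0.0001,0,0,0,0,0.2],[0.0275,-0.0001,0,0,0,0,0.2],[0.0288,-0.0001,0,0,0,0,0.2],[0.03,-0.0001,0,0,0,0,0.2]]

```text
time_s: 25.35
ee_pos: [0.6016, 0.1629, 0.0229]
eef_rot: [-3.142, 0.0, 1.562]
force: [-0.8, -5.8, 2.1]
grip_width: 0.0376
grip_force: 2.5
```

In the tool's units: 3 mm / 800 = 0.0038, 2.5 mm / 800 = 0.0031.

Emit:
arm_command:
  plan:
    - [[0.0006,0,0,0,0,0,0.2],[0.0013,0,0,0,0,0,0.2],[0.0019,0,0,0,0,0,0.2],[0.0025,0,0,0,0,0,0.2],[0.0031,0,0,0,0,0,0.2],[0.0038,0,0,0,0,0,0.2]]

```text
time_s: 25.95
ee_pos: [0.6016, 0.1659, 0.0229]
eef_rot: [-3.142, 0.0, 1.562]
force: [-0.0, -4.6, 2.4]
grip_width: 0.0376
grip_force: 2.5
```

In the tool's units: 3 mm / 800 = 0.0038, 2.5 mm / 800 = 0.0031.

Emit:
arm_command:
  plan:
    - [[0.0006,0,0,0,0,0,0.2],[0.0013,0,0,0,0,0,0.2],[0.0019,0,0,0,0,0,0.2],[0.0025,0,0,0,0,0,0.2],[0.0031,0,0,0,0,0,0.2],[0.0038,0,0,0,0,0,0.2]]

```text
time_s: 26.55
ee_pos: [0.6017, 0.1689, 0.023]
eef_rot: [3.142, -0.0, 1.562]
force: [0.3, -4.9, 2.5]
grip_width: 0.0374
grip_force: 2.5
```

In the tool's units: 1.5 mm / 800 = 0.0019, 1 mm / 800 = 0.0013.

Emit:
arm_command:
  plan:
    - [[0.0006,0,0,0,0,0,0.2],[0.0013,0,0,0,0,0,0.2],[0.0019,0,0,0,0,0,0.2],[0.0019,0,0,0,0,0,0.2]]

```text
time_s: 26.95
ee_pos: [0.6017, 0.1705, 0.0229]
eef_rot: [3.142, -0.0, 1.562]
force: [-0.2, -5.0, 2.1]
grip_width: 0.0376
grip_force: 2.3
```

Emit:
arm_command:
  plan:
    - [[0.0006,0,0,0,0,0,0.2],[0.0013,0,0,0,0,0,0.2],[0.0019,0,0,0,0,0,0.2],[0.0025,0,0,0,0,0,0.2],[0.0025,0,0,0,0,0,0.2]]

```text
time_s: 27.45
ee_pos: [0.6017, 0.1707, 0.023]
eef_rot: [-3.141, 0.003, 1.561]
force: [-1.5, -17.0, 5.4]
grip_width: 0.0376
grip_force: 8.4
```

```bash
python3 - <<'E'
from h import *
p,d,i=board();o=ctrl.get_obs();print(np.round(o['ee_pos'],4),o['force'])
cv2.imwrite('pics/t4.png',cv2.resize(p[165:245,115:235],None,fx=6,fy=6,interpolation=cv2.INTER_CUBIC))
E
```

```text
board c [602.3 368.8] size [110.9 135.1] ang 1.556 y 0.3143 0.4248
[0.6017 0.1707 0.023 ] [ -0.61481686 -16.51788497   4.67355053]
```

View pics/t4.png

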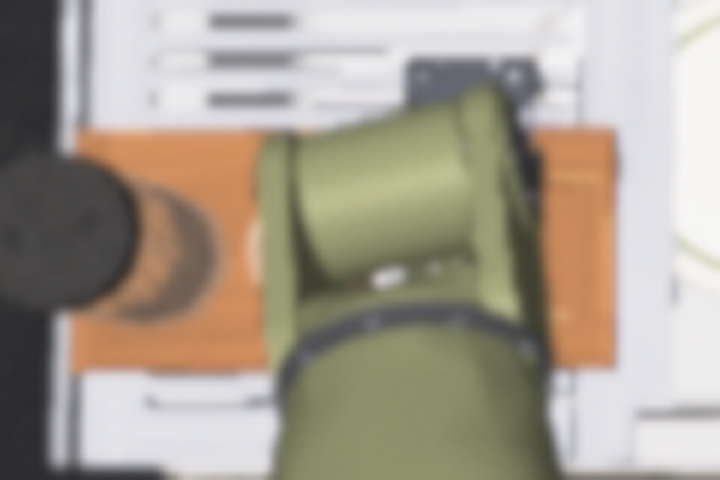

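The force jumped to 17 N with the TCP stopped at y = 0.1707, and the leading edge at crop x≈75 lies along the upstand. I'll back off and lift clear.

In the tool's units: -160 mm / 800 = -0.2, -120 mm / 800 = -0.15.

Emit:
arm_command:
  plan:
    - [[-0.0013,0,0,0,0,0,0.2],[-0.0038,0,0,0,0,0,0.2],[-0.0075,0,0,0,0,0,0.2],[-0.01,0,-0.0025,0,0,0,0.2],[-0.01,0,-0.01,0,0,0,0.2],[-0.01,0,-0.025,0,0,0,0.2],[-0.01,0,-0.0563,0,0,0,0.2],[-0.01,0,-0.1,0,0,0,0.2],[-0.01,0,-0.15,0,0,0,0.2],[-0.01,0,-0.1875,0,0,0,0.2],[-0.01,0,-0.2,0,0,0,0.2],[-0.01,0,-0.2,0,0,0,0.2]]

```text
time_s: 28.7
ee_pos: [0.602, 0.1647, 0.1845]
eef_rot: [3.139, -0.001, 1.562]
force: [-0.9, 0.3, -0.8]
grip_width: 0.0373
grip_force: 0.0
```

```bash
python3 - <<'E'
from h import *
p,d,i=board();o=ctrl.get_obs();print(np.round(o['ee_pos'],4),o['force'])
p,d,i=grab('scene');cv2.imwrite('pics/s5.png',cv2.resize(p[110:270,110:340],None,fx=3,fy=3,interpolation=cv2.INTER_CUBIC))
E
```

```text
board c [602.2 156.4] size [ 76.1 135.3] ang 1.57 y 0.1183 0.1944
[0.6015 0.1645 0.1826] [ 1.0658352  -0.2049276   0.19189818]
```

View pics/s5.png

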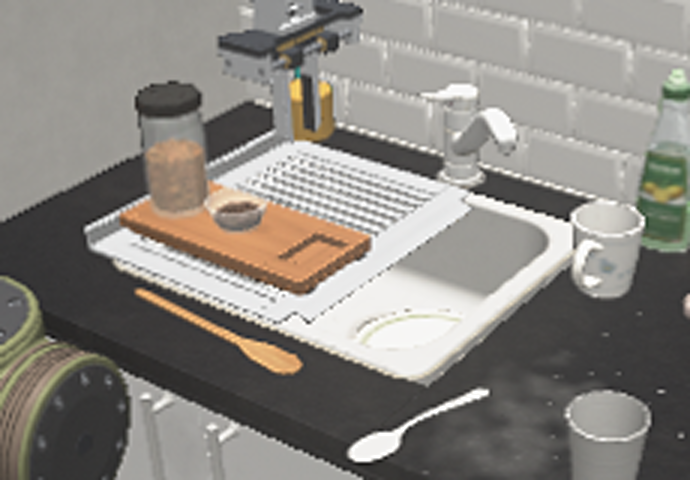

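The board is on the shelf with its leading end at the upstand (crop px 122,215). The jar and bowl are upright, the bystanders are unmoved and the gripper is clear.

```bash
python3 -c "
from h import *
print(ctrl.hand_in())"
```

```text
the job is handed in; nothing more can be done
None
```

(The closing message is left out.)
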